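Pin the tumbling shelf's tilting bin shut

TASK

Push the blue tilting bin under the shelf shut. Then take the linchpin from its wooden holder and, with its ring still open and towards you, press it gently down through the shelf's lug and the bin's tongue until its collar sits flat on the lug; then swing its sprung ring down over the pin's end so that it snaps locked, and let go. Do not force the pin, and leave the barrel, pebble, jar and sieve where they are.

Things in the scene. Friction and masses are not known exactly. Their poses are not given: they have to be found in the camera images.
- shelf: Fixed shelf of corrugated galvanized sheet. Origin on the table straight below lug_hole; x points from the robot into the shelf, y left, z up. The deck (300 mm wide, 240 mm deep, top 190 mm above the table) begins 36 mm behind the hole. From its front edge the lug sticks out towards the robot: a level steel plate 44 mm wide, 8 mm thick, its top level with the deck's.
- lug_hole (a point): Where the mouth of the lug's hole (in its top face) would be with the lug in mid-slot. Axes as the shelf's. Lug and bin together are bolted in slots, so the true hole is up to 12 mm left or right of this point (shelf's y), exact in x and height: find it by feel or by eye. It is vertical, 16 mm across, right through, in the middle of the lug's width; the lug's front edge is 15 mm in front of it.
- bin (a joint): Blue bin under the deck (160 mm wide): 0 shut on its stop, up to 0.42 rad swung forward. It turns about the shelf's y, 34 mm behind lug_hole, 20 mm above the table. The stiff hinge holds it where it is left, but let go when shut it springs back to about 0.02 rad, its tongue's hole then 3 mm too far forward: the pin's tapered nose draws it into line. Pushing it shut at the tongue takes 2 to 5 N.
- lug_front (a point): Middle of the lug's front edge (in mid-slot, at the lug's top). The bin's tongue, where to push it shut, is a level steel plate 30 mm wide, 8 mm thick, sticking out 69 mm forward from the top of its front panel. Shut, it lies 2 mm under the lug and ends 20 mm farther forward. Opened 0.28 rad its front edge is 40 mm farther forward still and 25 mm lower. Its hole: 17 mm, 35 mm behind that edge.
- holder: Wooden block, 46 mm square and 60 mm high, fixed to the table, in which the linchpin stands at the start with its collar on the block's top. Origin: centre of its underside.
- pin_grip (a point): Where to grip the linchpin (galvanized steel, about 0.25 kg, upright): in its flat head, 40 mm above the collar's underside, 12 mm below the head's top. The head is 14 mm thick along the pin's y, 18 mm wide along its x, from 5 to 52 mm above the collar's underside. The ring's pivots stick out 34 mm to the pin's +y and -y, 7 to 13 mm above the collar's underside: keep the fingertips above them.
- pin_collar (a point): Centre of the underside of the linchpin's round collar (24 mm across, 5 mm thick), which must rest flat on the lug. Axes: z up the pin, the open ring points to its -x. To go in and lock, the pin's x must lie along the shelf's x within about 0.15 rad, the ring towards the robot.
- pin_tip (a point): Tip of the linchpin, 44 mm below the collar's underside. The shank is round, 14 mm across from the collar to 32 mm below it, then tapers to 10 mm at the tip. It has 1 mm of play all round in the lug.
- ring (a joint): Ring of the linchpin, a D-shaped loop of 6 mm wire, 68 mm wide, pivoted 10 mm above the collar's underside about the pin's y. 0: open, pointing to the pin's -x, 0.18 rad above level. 1.75: locked, straight down round lug and tongue, its bow just under the pin's tip. Sprung over centre: before 0.45 rad it springs back open, past that it snaps locked. Pressing the bow takes 2 to 4 N at most.
- ring_bow (a point): Middle of the bow (far side) of the ring, on the wire's centre line, 64 mm from the pivot; the bow's straight part is 24 mm long. The place to press the ring down from above.
- barrel_mid (a point): Middle of the white rubber tumbler barrel (86 mm across, 106 mm high) standing on the back of the deck. A bystander.
- pebble: Underside of the green jade pebble, 42 mm across and 23 mm high, on the deck. A bystander.
- jar: Underside of the squat amber glass jar, 66 mm across and 60 mm high, on the deck. A bystander.
- sieve: Underside of the chrome sieve ring (open ring 96 mm across, 26 mm high) lying on the table. A bystander.

How it is judged:
By the outcome, as a careful person would: the job done as asked, in the order asked, and still so for the second after the job is handed in, with the robot touching nothing.
It also fails if it takes over 72 s, if anything falls off the work surface, if the arm or the gripper's body presses on something with over 40 N, if the wrist force passes 120 N, or if a joint passes its speed limit or range.

ROBOT

A 6-joint arm with a two-finger parallel gripper is mounted at the origin on the work surface. World frame = base frame: x ahead of the robot, y to its left, z up, the work surface at z = 0. Lengths are in m, angles in degrees, forces in N, time in s.
With the tool pointing down it reaches from about 0.375 to 0.9 m from the base axis. Payload 3.1 kg.
Tool frame: the origin (TCP) lies at the very end of the fingers, on their centre line; the grasp point (between the pads) lies bot.hold_point_z behind it (bot.hold_point_z is the distance from the TCP to the grasp point, in m); z points along the fingers, y is the line along which they close (so a half turn about z gives the same grasp; the last joint's range is limited). The gripper opens to 87 mm and grips with 3 to 60 N. Pads are 19 mm wide; open, the fingers measure 117 mm over their backs; the gripper's body (75 mm by 190 mm) begins 51 mm behind the grasp point.
Start: joints at [-79.899, 30.224, 82.088, -0, 67.689, -10.227], TCP at [0.217, -0.586, 0.223] pointing down, gripper open.
Joint ranges: [-176.69, 176.69], [-43.24, 126.21], [12.49, 139.97], [-82, 262], [0, 151.66], [-163.58, 163.58]. Speed limits (degrees/s): [159.86, 159.86, 180, 180, 180, 180].

INTERFACE

Orientations are given as a 3x3 rotation matrix whose columns are the frame's x, y, z axes.
In Python, from rig import bot gives the robot as it stands.
- The arm moves only by the tool apply_moves, never from a script. Its argument "plan" is one flat list of numbers, 4 for each row, row after row: the shift along the world's x, y, z normalised to -1 to 1, where 1 is 0.05 m, then the turn about the world's z normalised to -1 to 1, where 1 is 10 degrees. A call has 1 to 12 rows; each row shifts and turns the commanded pose from where the row before left it; what a row does not reach is not made up. A row lasts 1/8 s, in which the tool goes at most 62.5 mm and 10.7 degrees, less where a joint would pass 70% of its speed; a pose out of reach is approached as far as the arm can. A call with a number of a shift or a turn outside -1 to 1 is refused whole. A call with a gripper value outside its range is refused whole. "grip" is the closure, from -1 (fully open) to 1 (shut), so that 0 is half open, set as the call begins (left out, the last holds). The fingers move at their own pace and stop on an object; the grip force is fixed at half the most. Time passes only in rows, so rows that do not move let the fingers close. It gives the time, the measured TCP pose, the force, the opening and the grip force at its end, in the units of the state.
- bot.read_state(): the state, without advancing time (a new reading comes with each control period).
- bot.capture(name): name is "side" or "top"; returns (picture, depth): 480x640x3 uint8, red, green, blue; 480x640 float32, m along the optical axis (not along the pixel's ray), 0 where there is no reading.
- bot.camera_info(name): a dict with "vertical_fov" (degrees; the focal length in pixels is half the picture's height over the tangent of half this angle, whatever the lens; pixels are square), "cx", "cy" (the principal point, pixels), "rvec" (rotation vector, rad) and "tvec" (3), from world to camera coordinates, as OpenCV has them. Camera axes: x right, y down, z forward; pixel columns grow to the right and rows downward; lengths in m; the calibration is good to about 2 mm. A picture is of the moment at which its call begins. camera_info takes no time and is no camera call.
- bot.hand_in(): hands the job in; it is judged then, once.
Trained networks look in the newest picture that a camera, given by its name, has taken for a name from the list of things; names that differ only in an ending like _2 or _b are one class to them, and where a whole thing is asked for, a point or a joint stands for the part that bears it (a point fixed in the world has none). Each returns a list of dicts, best first, with "p" (0 to 1); they miss things now and then, are a little off and sometimes report something else, mostly with a low value. They report only what shows in the picture. A call takes as long as a camera call.
- bot.outline_of(camera, target): "mask" (480x640 bool, what is visible of it) and "xy" ([column, row] as shares, 0 to 1, of the picture: columns of its width, rows of its height, amid what is visible of it).
- bot.pinpoint(camera, target): "xy" ([column, row] as shares, 0 to 1, of the picture: columns of its width, rows of its height: a listed point, or the origin of a listed thing).
The state is a dict: "time_s": time; "joint_positions": joint angles; "qvel": joint speeds; "tau": joint torques, N m; "position": TCP position; "tcp_rot": TCP orientation; "force": force on the tool from outside, world axes, zero at the start; "moment": the same for the moment, N m; "opening": opening from 0.0 (shut) to 1.0 (fully open); "grasp_force": force on a finger pad.
Only numpy, scipy, OpenCV 4.12 (cv2) and the standard library are available. Lean on these libraries where they do the work, as an engineer would, in place of code of your own. Each camera call takes 0.05 s, during which the arm holds its last target. There are 200 camera calls.

## Working session

There is one attempt and no reset: what is moved stays moved. The work goes in short steps, Python scripts to look and compute and a tool call to move; the robot and the scene stay as the last step left them, time stands still between calls to the robot, and variables do not carry over. Pictures are saved under pics/ and viewed, at most 10 in all, crops included, and the job is handed in when it is done.

Besides the shell and the picture viewer there is one more tool, called after ">>>" by a JSON object that holds its "api" and its "payload", one argument or row to a line. apply_moves: Moves the arm, as the interface text tells. Its arguments: {"type":"object","properties":{"plan":{"type":"array","items":{"type":"number"}},"grip":{"type":"number"}},"required":["plan"]}

```bash
mkdir -p pics; ls
cat > h.py <<'E'
import numpy as np, cv2
from rig import bot
def cam(n):
    i=bot.camera_info(n); f=240/np.tan(np.radians(i["vertical_fov"])/2)
    R=cv2.Rodrigues(np.array(i["rvec"],float))[0]; t=np.array(i["tvec"],float).ravel()
    return f,i["cx"],i["cy"],R,t,i
def ray(n,u,v):
    f,cx,cy,R,t,_=cam(n); d=R.T@np.array([(u-cx)/f,(v-cy)/f,1]); return -R.T@t,d
def at_z(n,u,v,z):
    c,d=ray(n,u,v); return c+d*(z-c[2])/d[2]
def deproj(n,u,v,D): 
    c,d=ray(n,u,v); return c+d*D
def proj(n,P):
    f,cx,cy,R,t,_=cam(n); p=R@np.array(P,float)+t; return f*p[0]/p[2]+cx,f*p[1]/p[2]+cy
def tri(a,b):
    # least-squares meeting of two rays
    A=np.zeros((3,3));B=np.zeros(3);
    for c,d in (a,b):
        d=d/np.linalg.norm(d);M=np.eye(3)-np.outer(d,d);A+=M;B+=M@c
    x=np.linalg.solve(A,B); g=[np.linalg.norm(np.cross(x-c,d/np.linalg.norm(d))) for c,d in (a,b)]
    return x,max(g)
def cloud(n,D):
    f,cx,cy,R,t,_=cam(n); v,u=np.mgrid[:480,:640]
    P=np.stack([(u-cx)/f*D,(v-cy)/f*D,D],-1)
    return (P-t)@R
def save(n,img): cv2.imwrite("pics/"+n+".png",img[:,:,::-1])
E
cat > a.py <<'E'
from h import *
np.set_printoptions(precision=4,suppress=True)
print(bot.hold_point_z)
for n in ("side","top"):
    im,D=bot.capture(n); save(n+"0",im); np.save(n+"D.npy",D)
    f,cx,cy,R,t,i=cam(n); print(n,i,-R.T@t,R[2])
for k in ["shelf","lug_hole","lug_front","bin","holder","pin_grip","pin_collar","pin_tip","ring_bow","barrel_mid","pebble","jar","sieve"]:
    r={}
    for n in ("side","top"):
        q=bot.pinpoint(n,k)
        if q: r[n]=(q[0]["p"],q[0]["xy"][0]*640,q[0]["xy"][1]*480)
    x=tri(*[ray(n,*v[1:]) for n,v in r.items()]) if len(r)==2 else None
    print(k,{n:np.round(v,2) for n,v in r.items()},x)
E
python3 a.py
```

```text
pics
0.0187
side {'vertical_fov': 50.31497586270959, 'cx': 314.6869981083348, 'cy': 237.77065436040692, 'rvec': array([ 0.9149, -2.5138,  1.0384]), 'tvec': array([0.4303, 0.3569, 0.8262])} [0.1079 0.5273 0.8399] [ 0.4619 -0.5367 -0.7061]
top {'vertical_fov': 46.31943962572346, 'cx': 315.8449004478499, 'cy': 236.87645636010012, 'rvec': array([ 2.1573, -2.1176,  0.187 ]), 'tvec': array([-0.0052,  0.5768,  1.0589])} [0.3926 0.012  1.1401] [ 0.1664 -0.0059 -0.986 ]
shelf {'top': array([  0.33, 322.62, 253.01])} None
lug_hole {'side': array([  0.74, 323.52, 226.8 ])} None
lug_front {'side': array([  0.67, 333.82, 229.39]), 'top': array([  0.84, 322.5 , 250.32])} (array([ 0.5269, -0.0076,  0.1854]), np.float64(0.004170178173868115))Traceback (most recent call last):
  File "a.py", line 10, in <module>
    q=bot.pinpoint(n,k)
ValueError: it knows: barrel_mid, holder, jar, lug_front, lug_hole, pebble, pin_collar, pin_grip, pin_tip, ring_bow, shelf, sieve
```

```bash
sed -i 's/"bin",//; s/"shelf","lug_hole"/"lug_hole"/' a.py; sed -i 's/save(n+"0",im);/save(n+"1",im);/' a.py; python3 a.py | grep -v vertical; ls pics
```

```text
0.0187
lug_hole {'side': array([  0.66, 323.2 , 227.52]), 'top': array([  0.71, 318.59, 245.09])} (array([0.5392, 0.0015, 0.1883]), np.float64(0.000198513283550898))
lug_front {'side': array([  0.6 , 332.67, 230.4 ]), 'top': array([  0.88, 322.62, 251.71])} (array([ 0.5265, -0.0069,  0.183 ]), np.float64(0.0022014821769560564))
holder {'side': array([  0.79, 419.01, 255.6 ]), 'top': array([  0.59, 429.5 , 312.1 ])} (array([ 0.4397, -0.2263, -0.0074]), np.float64(0.004555659889449462))
pin_grip {'side': array([  0.62, 426.69, 221.18]), 'top': array([  0.7 , 429.89, 311.28])} (array([ 0.4322, -0.2022,  0.1216]), np.float64(0.0001377117434858995))
pin_collar {'side': array([  0.6 , 427.71, 235.2 ]), 'top': array([  0.68, 436.99, 309.22])} (array([ 0.4376, -0.2303,  0.0567]), np.float64(0.0016407494929244863))
pin_tip {'top': array([  0.74, 446.98, 343.92])} None
ring_bow {'side': array([  0.8 , 455.17, 242.11]), 'top': array([  0.81, 443.78, 340.7 ])} (array([ 0.3782, -0.24  ,  0.0662]), np.float64(0.0018697777417438417))
barrel_mid {'side': array([  0.72, 229.63, 168.38])} None
pebble {'side': array([  0.5 , 286.27, 183.31]), 'top': array([  0.66, 347.07, 169.68])} (array([ 0.673 , -0.0455,  0.1943]), np.float64(0.0009315949809750178))
jar {'side': array([  0.77, 298.88, 163.49]), 'top': array([  0.91, 387.9 , 156.82])} (array([ 0.7008, -0.1169,  0.1888]), np.float64(0.0023326605831111265))
sieve {} None
side0.png
side1.png
top0.png
top1.png
```

View pics/side0.png

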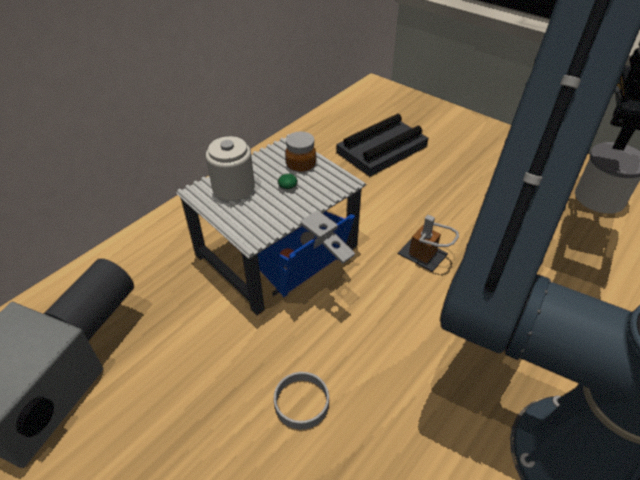

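View pics/top0.png

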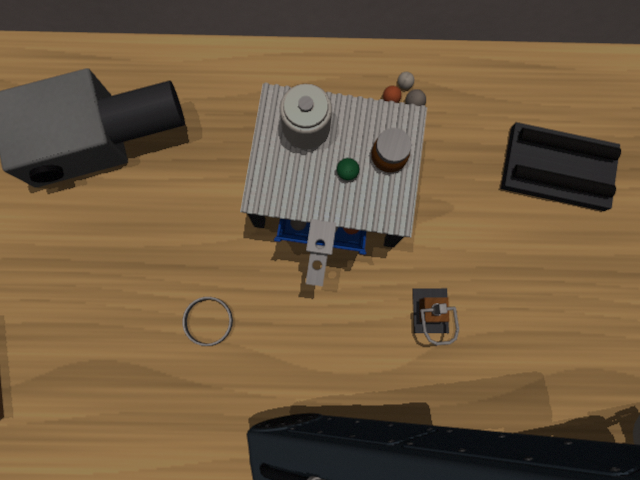

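The side view shows the lug hole near (322,227), the bin hanging open, and the pin in its holder at (427,235) with the ring open. The top view shows the lug hole near (320,243), the tongue hole near (317,266), the tongue edge near row 284, and the holder at (434,310). Next I'll measure these more precisely.

```bash
cat > b.py <<'E'
from h import *
np.set_printoptions(precision=4,suppress=True)
D=np.load("topD.npy"); C=cloud("top",D); im=cv2.imread("pics/top0.png")
m=(abs(C[...,2]-.188)<.012)&(D>0)&(C[...,0]>.45)&(C[...,0]<.9)&(abs(C[...,1])<.3)
n,l,st,_=cv2.connectedComponentsWithStats(m.astype(np.uint8)); k=1+st[1:,4].argmax()
P=C[l==k]; print("deck z",np.median(P[:,2]),len(P))
# deck only: drop lug
r=cv2.minAreaRect((P[P[:,0]>.57][:,:2]*1000).astype(np.float32)); print(r, cv2.boxPoints(r))
# deck side edges: per x slice min/max y
xs=np.arange(.6,.8,.01); lo=[P[abs(P[:,0]-x)<.005][:,1].min() for x in xs]; hi=[P[abs(P[:,0]-x)<.005][:,1].max() for x in xs]
print("yaw edges",[np.degrees(np.arctan(np.polyfit(xs,q,1)[0])) for q in(lo,hi)])
ys=np.arange(-.14,.14,.01); ys=ys[abs(ys)>.04]
fr=[P[abs(P[:,1]-y)<.005][:,0].min() for y in ys]; print("front", np.polyfit(ys,fr,1), np.degrees(np.arctan(-np.polyfit(ys,fr,1)[0])))
# pin/holder
m=(C[...,2]>.045)&(abs(C[...,0]-.43)<.09)&(abs(C[...,1]+.22)<.06)&(D>0)
for a,b in((.045,.066),(.066,.09),(.09,.13)):
    q=C[m&(C[...,2]>a)&(C[...,2]<b)]; print(a,len(q),q.mean(0) if len(q) else 0,q.max(0) if len(q) else 0,q.min(0) if len(q) else 0)
z=lambda y0,x0:cv2.resize(im[y0:y0+75,x0:x0+75],None,fx=5.3,fy=5.3,interpolation=cv2.INTER_CUBIC)
cv2.imwrite("pics/z.png",np.hstack([z(215,283),z(285,400)]))
for cmn,k in (("top","pin_grip"),("side","pin_grip")):
    q=bot.outline_of(cmn,k)
    if q:
        mm=q[0]["mask"]; v,u=np.where(mm); print(cmn,q[0]["p"],mm.sum(),u.min(),u.max(),v.min(),v.max())
E
python3 b.py
```

```text
deck z 0.18702899157094488 18508
((691.7526245117188, -23.573959350585938), (300.6620178222656, 252.14356994628906), 82.5356216430664) [[ 547.2197 -156.2531]
 [ 797.2266 -189.009 ]
 [ 836.2855  109.1052]
 [ 586.2787  141.8611]]
yaw edges [np.float64(-7.056339708222811), np.float64(-7.307035341894813)]
front [0.1307 0.5779] -7.444831184410099
0.045 433 [ 0.4396 -0.2247  0.0594] [ 0.4628 -0.2034  0.0658] [ 0.4164 -0.2507  0.046 ]
0.066 397 [ 0.4108 -0.2284  0.0777] [ 0.4478 -0.1936  0.0899] [ 0.3738 -0.2639  0.0661]
0.09 100 [ 0.4395 -0.2256  0.1086] [ 0.4483 -0.2196  0.1153] [ 0.4303 -0.2345  0.0904]
top 0.66 634 420 459 303 345
side 0.79 230 420 457 216 240
```

View pics/z.png

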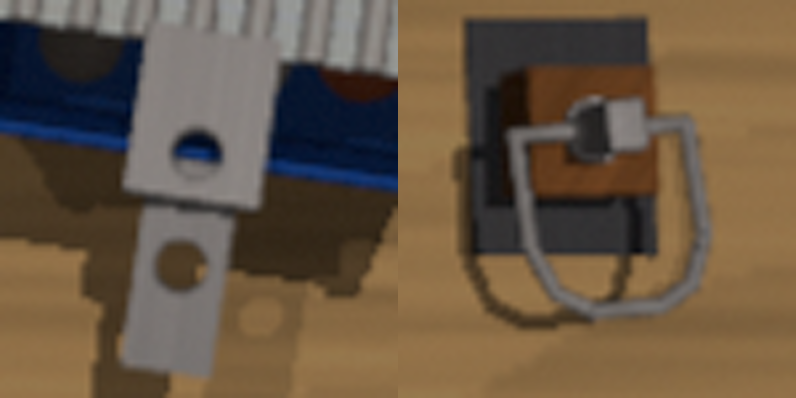

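The crop shows the lug hole at full-picture pixel about (319.6,243.5). The head's top and both ring pivots are clear, so I can take yaw and position from them.

```bash
cat > c.py <<'E'
from h import *
np.set_printoptions(precision=4,suppress=True)
A=lambda X,x0:(X+.5)/5.3-.5+x0
def pt(X,Y,x0,y0,z): return at_z("top",A(X,x0),A(Y,y0),z)[:2]
L=lambda X,Y,z:pt(X,Y,283,215,z); R=lambda X,Y,z:pt(X-397.5,Y,400,285,z)
print("hole",L(196,153,.19),"lug front corners",L(124,190,.19),L(262,208,.19),"lug back",L(150,28,.19),L(280,38,.19))
print("tongue front",L(122,364,.155),L(210,376,.155),"thole",L(181,266,.165))
print("pivots",R(515,135,.07),R(687,122,.07),"bow",R(592,315,.0815),R(662,303,.0815))
print("head top corners",[R(*q,.112) for q in((607,101),(642,96),(647,143),(612,151))])
C=cloud("top",np.load("topD.npy"))
for X,Y in((165,360),(160,345),(200,230),(215,290)):
    print("tongue depth",C[int(round(A(Y,215))),int(round(A(X,283)))])
s=bot.read_state(); print(s["position"],s["tcp_rot"],s["force"],s["opening"],s["time_s"])
E
python3 c.py
```

```text
hole [ 0.5416 -0.0002] lug front corners [0.5291 0.0228] [ 0.5241 -0.0218] lug back [0.5825 0.0155] [ 0.58   -0.0269]
tongue front [0.4759 0.0227] [ 0.4724 -0.0065] thole [0.5077 0.0038]
pivots [ 0.4364 -0.1976] [ 0.4421 -0.2594] bow [ 0.3738 -0.2215] [ 0.3783 -0.2462]
head top corners [array([ 0.4468, -0.2213]), array([ 0.4488, -0.2334]), array([ 0.4327, -0.2348]), array([ 0.4298, -0.2227])]
tongue depth [0.4762 0.008  0.1604]
tongue depth [0.4812 0.0098 0.1622]
tongue depth [ 0.5191 -0.0016  0.1703]
tongue depth [ 0.5004 -0.0072  0.1661]
[ 0.2172 -0.586   0.2226] [[ 0.9377  0.3474  0.    ]
 [ 0.3474 -0.9377 -0.    ]
 [ 0.      0.     -1.    ]] [ 0.79   -0.3795 -0.0742] 1.0008262910011387 1.7
```

>>> {"api": "apply_moves", "payload": {
  "plan": [0.34,1,0,-0.23,0.34,1,0,-0.23,0.34,1,0,-0.23,0.34,1,0,-0.23,0.34,1,0,-0.23,0.34,1,0,-0.23,0.34,1,0,-0.23,0.34,1,0,-0.23,0.34,1,0,-0.23,0.34,1,0,-0.23,0.34,1,0,-0.23,0.34,1,0,-0.23],
  "grip": 1
}}

```text
time_s: 3.2
position: [0.4219, 0.0156, 0.2229]
tcp_rot: [[0.992, -0.128, 0.001], [-0.128, -0.992, -0.0], [0.001, 0.0, -1.0]]
force: [0.7, -1.1, 0.1]
opening: 0.004
grasp_force: 0.0
```

>>> {"api": "apply_moves", "payload": {
  "plan": [0,0,-0.8,0,0,0,-0.75,0,0.3,-0.03,0,0,0.2,-0.03,0,0]
}}

```text
time_s: 3.7
position: [0.4489, 0.0103, 0.1461]
tcp_rot: [[0.992, -0.127, 0.003], [-0.127, -0.992, -0.001], [0.004, 0.0, -1.0]]
force: [0.2, -0.5, 0.6]
opening: 0.007
grasp_force: 0.0
```

>>> {"api": "apply_moves", "payload": {
  "plan": [0.12,-0.015,0,0,0.12,-0.015,0,0,0.12,-0.015,0,0,0.12,-0.015,0,0,0.12,-0.015,0,0,0.12,-0.015,0,0,0.08,-0.01,0,0]
}}

```text
time_s: 4.58
position: [0.4834, 0.0066, 0.145]
tcp_rot: [[0.992, -0.126, -0.006], [-0.126, -0.992, 0.001], [-0.006, -0.0, -1.0]]
force: [-5.3, 0.1, 3.9]
opening: 0.002
grasp_force: 3.0
```

>>> {"api": "apply_moves", "payload": {
  "plan": [0.06,-0.008,0,0,0.06,-0.008,0,0]
}}

```text
time_s: 4.82
position: [0.4891, 0.0059, 0.1449]
tcp_rot: [[0.992, -0.126, -0.007], [-0.126, -0.992, 0.001], [-0.007, -0.0, -1.0]]
force: [-6.2, 1.6, 4.5]
opening: 0.003
grasp_force: 3.0
```

>>> {"api": "apply_moves", "payload": {
  "plan": [0.05,-0.006,0,0,0.05,-0.006,0,0,0,0,0,0]
}}

```text
time_s: 5.2
position: [0.4944, 0.0052, 0.1449]
tcp_rot: [[0.992, -0.126, -0.006], [-0.126, -0.992, 0.001], [-0.006, -0.0, -1.0]]
force: [-4.6, 0.3, 4.1]
opening: 0.005
grasp_force: 2.6
```

>>> {"api": "apply_moves", "payload": {
  "plan": [0.05,-0.006,0,0,0.04,-0.005,0,0,0,0,0,0]
}}

```text
time_s: 5.58
position: [0.4942, 0.0053, 0.1447]
tcp_rot: [[0.992, -0.126, -0.016], [-0.126, -0.992, 0.002], [-0.016, -0.0, -1.0]]
force: [-13.3, -0.4, 11.6]
opening: 0.004
grasp_force: 6.6
```

>>> {"api": "apply_moves", "payload": {
  "plan": [-0.3,0.03,0,0,-0.7,0.1,0.2,0,-0.1,-0.5,0.6,0.2,0,-0.9,0.2,0.2,0,-0.9,0,0.2,0,-0.9,0,0.2,0,-0.9,0,0.2,0,-0.7,0,0.25,0,0,0,0,0,0,0,0],
  "grip": 1
}}

```text
time_s: 6.82
position: [0.4463, -0.2287, 0.1949]
tcp_rot: [[0.996, 0.09, -0.0], [0.09, -0.996, 0.001], [-0.0, -0.001, -1.0]]
force: [0.1, -1.0, -0.0]
opening: 0.008
grasp_force: 0.0
```

```bash
cat > d.py <<'E'
from h import *
im,D=bot.capture("top"); save("top2",im)
im2,D2=bot.capture("side"); save("side2",im2)
z=lambda i,y0,x0:cv2.resize(i[y0:y0+75,x0:x0+75],None,fx=5.3,fy=5.3,interpolation=cv2.INTER_CUBIC)
save("z2",np.hstack([z(im,215,283),z(im2,195,285)]))
print(bot.read_state()["position"])
E
python3 d.py
```

```text
[ 0.44632246 -0.22806878  0.19494804]
```

View pics/z2.png

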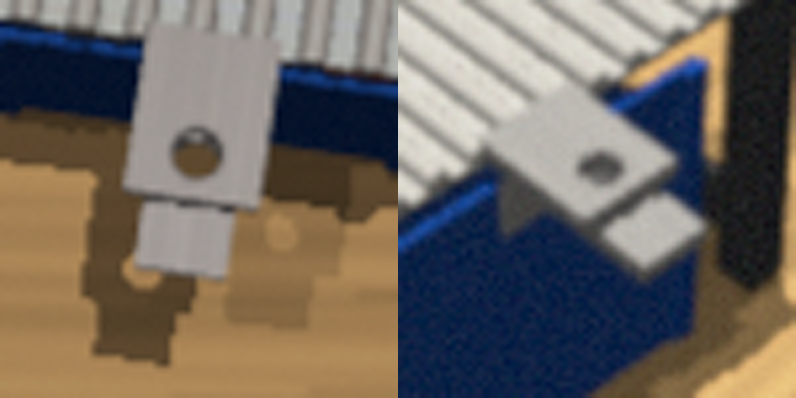

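The bin is shut and the tongue's hole lines up under the lug's. The hole is at about (196,153) in the top crop and (204,168) in the side crop. Next is the pin.

>>> {"api": "apply_moves", "payload": {
  "plan": [-0.14,0,0,0,0,0,-0.4,0,0,0,-0.8,0,0,0,-0.7,0,0,0,-0.37,0,0,0,0,0],
  "grip": -1
}}

```text
time_s: 7.68
position: [0.4385, -0.2281, 0.0805]
tcp_rot: [[0.996, 0.092, -0.003], [0.092, -0.996, 0.002], [-0.003, -0.003, -1.0]]
force: [-0.1, -0.2, 1.1]
opening: 0.604
grasp_force: 0.0
```

```bash
cat > e.py <<'E'
from h import *
A=lambda X,x0:(X+.5)/5.3-.5+x0
print(tri(ray("top",A(196,283),A(152,215)),ray("side",A(204.5,285),A(167.5,195))))
s=bot.read_state(); print(s["position"],s["force"],s["opening"])
im,D=bot.capture("side"); save("side3",im); save("z3",cv2.resize(im[170:290,370:490],None,fx=5,fy=5,interpolation=cv2.INTER_CUBIC))
E
python3 e.py
```

```text
(array([ 5.41715597e-01, -4.69224994e-04,  1.88843885e-01]), np.float64(0.0004645879649085781))
[ 0.43852067 -0.22810735  0.08048705] [-0.14283964 -0.19889554  1.14309996] 0.6040010051967032
```

View pics/z3.png

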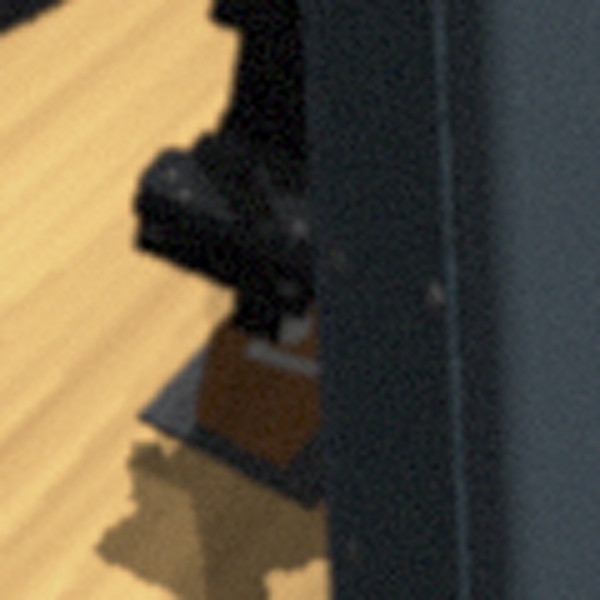

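>>> {"api": "apply_moves", "payload": {
  "plan": [0,0,0,0,0,0,0,0,0,0,0,0,0,0,0,0,0,0,0,0,0,0,0,0],
  "grip": 1
}}

```text
time_s: 8.48
position: [0.4392, -0.2288, 0.0815]
tcp_rot: [[0.996, 0.091, -0.001], [0.091, -0.996, 0.002], [-0.001, -0.002, -1.0]]
force: [0.9, 2.4, 0.9]
opening: 0.158
grasp_force: 29.9
```

>>> {"api": "apply_moves", "payload": {
  "plan": [0,0,0.2,0,0,0,0.4,0,0,0,0.7,0,0,0,0.9,0,0,0,0.9,0,0,0,0.9,0,0,0,0,0]
}}

```text
time_s: 9.35
position: [0.4414, -0.2311, 0.2855]
tcp_rot: [[0.996, 0.091, 0.007], [0.091, -0.996, -0.006], [0.007, 0.007, -1.0]]
force: [0.4, 0.3, -3.1]
opening: 0.155
grasp_force: 29.9
```

>>> {"api": "apply_moves", "payload": {
  "plan": [0.1,0.6,0,-0.2,0.2,0.8,0,-0.2,0.2,0.8,0,-0.2,0.2,0.8,0,-0.25,0.2,0.8,0,-0.2,0.1,0.77,0,-0.2,0,0,0,0,0,0,0,0]
}}

```text
time_s: 10.35
position: [0.4888, -0.0011, 0.2805]
tcp_rot: [[0.992, -0.126, -0.002], [-0.126, -0.992, -0.0], [-0.002, 0.001, -1.0]]
force: [-0.1, -0.9, -2.5]
opening: 0.161
grasp_force: 29.9
```

```bash
cat > f.py <<'E'
from h import *
import sys
t=sys.argv[1]
im,D=bot.capture("side"); im2,D2=bot.capture("top"); 
for n in ("side","top"):
  for k in ("pin_collar","pin_tip","ring_bow","pin_grip"):
    q=bot.pinpoint(n,k); print(n,k,[(round(a["p"],2),a["xy"][0]*640,a["xy"][1]*480) for a in q[:2]])
s=bot.read_state(); p=np.array(s["position"]); print(p,s["force"],s["opening"],s["grasp_force"],s["time_s"])
for nm,dz in(("tip",.0653),("collar",.0213)): print(nm,"expected side",proj("side",p-[0,0,dz]),"top",proj("top",p-[0,0,dz]))
z=lambda i,y0,x0:cv2.resize(i[y0:y0+100,x0:x0+100],None,fx=4,fy=4,interpolation=cv2.INTER_CUBIC)
save("z"+t,np.hstack([z(im,160,280),z(im2,190,270)]))
E
python3 f.py 4
```

```text
side pin_collar [(0.73, 347.776, 213.408)]
side pin_tip [(0.82, 347.712, 229.92)]
side ring_bow [(0.8, 374.976, 219.504), (0.7, 227.2, 168.72)]
side pin_grip [(0.58, 349.37600000000003, 192.096), (0.33, 377.408, 220.608)]
top pin_collar [(0.45, 345.984, 172.07999999999998)]
top pin_tip []
top ring_bow [(0.5, 316.224, 311.28)]
top pin_grip []
[ 0.48963411 -0.00128866  0.28159565] [-0.04797562 -0.30718323 -2.09976148] 0.15972910983622193 29.86248670123132 10.85
tip expected side (np.float64(346.06038638850913), np.float64(227.64982048738364)) top (np.float64(319.947824105782), np.float64(272.0796381286966))
collar expected side (np.float64(346.95277626265215), np.float64(208.9750437212838)) top (np.float64(320.3994082248005), np.float64(269.1633811536337))
```

View pics/z4.png

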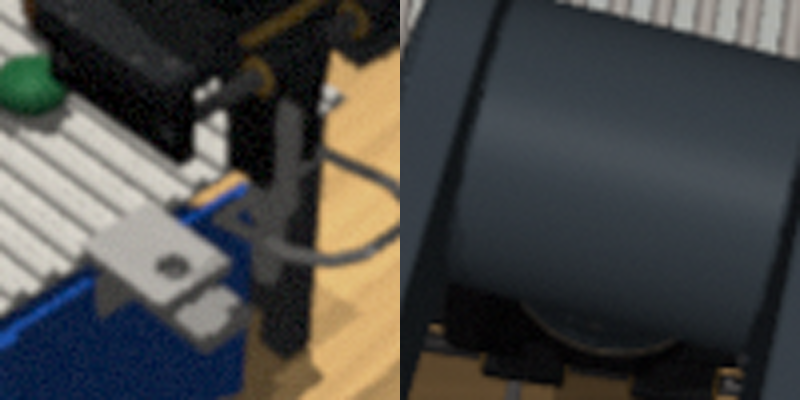

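>>> {"api": "apply_moves", "payload": {
  "plan": [0.35,0.005,0,0,0.35,0.005,0,0,0.34,0.006,0,0,0,0,-0.2,0,0,0,-0.18,0,0,0,0,0,0,0,0,0]
}}

```text
time_s: 11.72
position: [0.5412, -0.0002, 0.2625]
tcp_rot: [[0.992, -0.127, -0.0], [-0.127, -0.992, 0.0], [-0.0, -0.0, -1.0]]
force: [0.4, 0.3, -1.9]
opening: 0.16
grasp_force: 29.9
```

```bash
python3 f.py 5; python3 -c "
import cv2;i=cv2.imread('pics/z5.png')[:,:400];cv2.imwrite('pics/z5b.png',cv2.resize(i[150:350,50:300],None,fx=3,fy=3,interpolation=cv2.INTER_CUBIC))"
```

```text
side pin_collar [(0.72, 323.712, 206.112)]
side pin_tip [(0.95, 322.624, 225.31199999999998)]
side ring_bow [(0.76, 344.19199999999995, 215.42399999999998)]
side pin_grip [(0.61, 325.632, 187.68)]
top pin_collar []
top pin_tip []
top ring_bow [(0.75, 317.312, 274.704)]
top pin_grip []
[ 5.41677878e-01 -1.84760615e-04  2.62626072e-01] [-0.2772606  -0.5509622  -2.66681978] 0.1570044398355482 29.862496305468085 12.225
tip expected side (np.float64(322.8603049206266), np.float64(222.8965443135757)) top (np.float64(319.6264790566664), np.float64(242.7531487947241))
collar expected side (np.float64(322.9209116148663), np.float64(204.8180561764086)) top (np.float64(320.04920173076624), np.float64(238.52800953629583))
```

View pics/z5b.png

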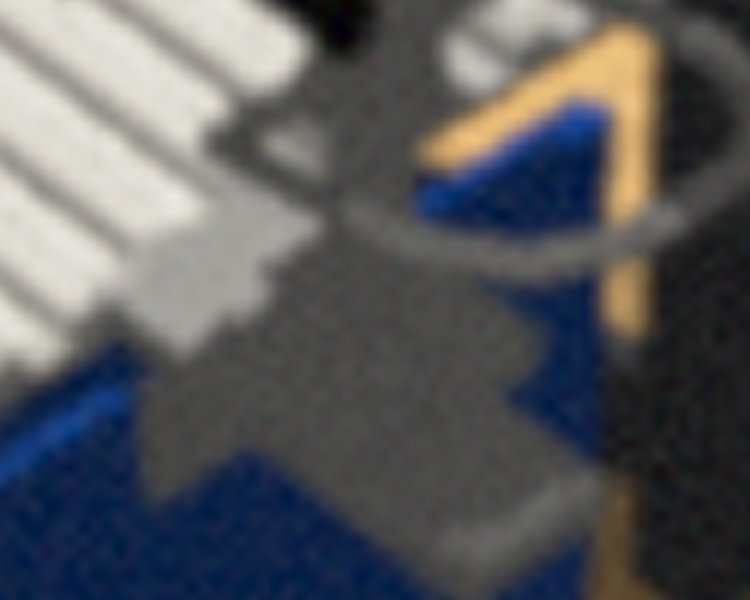

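The lug is in the gripper's shadow here, but the tip, seen at about (322.6,225), is where I expected it. I'll lower it gently by feel.

>>> {"api": "apply_moves", "payload": {
  "plan": [0,0,-0.07,0,0,0,-0.07,0,0,0,-0.05,0,0,0,-0.05,0,0,0,0,0]
}}

```text
time_s: 12.85
position: [0.5415, -0.0002, 0.2503]
tcp_rot: [[0.992, -0.127, -0.001], [-0.127, -0.992, 0.0], [-0.001, -0.0, -1.0]]
force: [0.2, 0.5, -2.4]
opening: 0.158
grasp_force: 29.9
```

>>> {"api": "apply_moves", "payload": {
  "plan": [0,0,-0.04,0,0,0,-0.04,0,0,0,0,0]
}}

```text
time_s: 13.22
position: [0.5415, -0.0002, 0.2463]
tcp_rot: [[0.992, -0.127, -0.0], [-0.127, -0.992, 0.0], [-0.0, -0.0, -1.0]]
force: [1.0, 0.5, -2.4]
opening: 0.154
grasp_force: 29.9
```

>>> {"api": "apply_moves", "payload": {
  "plan": [0,0,-0.04,0,0,0,-0.04,0,0,0,-0.04,0,0,0,0,0]
}}

```text
time_s: 13.72
position: [0.5415, -0.0002, 0.2403]
tcp_rot: [[0.992, -0.127, -0.001], [-0.127, -0.992, 0.0], [-0.001, -0.0, -1.0]]
force: [0.0, 0.2, -2.4]
opening: 0.155
grasp_force: 29.9
```

>>> {"api": "apply_moves", "payload": {
  "plan": [0,0,-0.04,0,0,0,-0.04,0,0,0,0,0]
}}

```text
time_s: 14.1
position: [0.5412, -0.0001, 0.2363]
tcp_rot: [[0.992, -0.127, -0.001], [-0.127, -0.992, 0.0], [-0.001, -0.0, -1.0]]
force: [-0.3, 0.4, -2.9]
opening: 0.155
grasp_force: 29.9
```

Going smoothly; the nose is already in the tongue's hole.

>>> {"api": "apply_moves", "payload": {
  "plan": [0,0,-0.04,0,0,0,-0.04,0,0,0,-0.04,0,0,0,0,0]
}}

```text
time_s: 14.6
position: [0.5409, -0.0001, 0.2301]
tcp_rot: [[0.992, -0.127, -0.002], [-0.127, -0.992, 0.0], [-0.002, -0.0, -1.0]]
force: [-2.8, 0.3, -2.5]
opening: 0.159
grasp_force: 29.9
```

>>> {"api": "apply_moves", "payload": {
  "plan": [0,0,-0.04,0,0,0,-0.04,0,0,0,0,0]
}}

```text
time_s: 14.98
position: [0.5411, -0.0001, 0.2262]
tcp_rot: [[0.992, -0.127, -0.001], [-0.127, -0.992, 0.0], [-0.001, -0.0, -1.0]]
force: [-3.5, 0.0, -1.6]
opening: 0.157
grasp_force: 29.9
```

>>> {"api": "apply_moves", "payload": {
  "plan": [0,0,-0.04,0,0,0,-0.04,0,0,0,0,0]
}}

```text
time_s: 15.35
position: [0.5415, -0.0001, 0.2222]
tcp_rot: [[0.992, -0.127, -0.0], [-0.127, -0.992, 0.0], [-0.0, -0.0, -1.0]]
force: [-3.7, 0.9, -2.0]
opening: 0.156
grasp_force: 29.9
```

>>> {"api": "apply_moves", "payload": {
  "plan": [0,0,-0.04,0,0,0,-0.04,0,0,0,0,0]
}}

```text
time_s: 15.72
position: [0.5417, -0.0002, 0.2183]
tcp_rot: [[0.992, -0.127, -0.0], [-0.127, -0.992, 0.0], [-0.0, -0.0, -1.0]]
force: [-2.9, 0.5, -0.9]
opening: 0.161
grasp_force: 29.9
```

>>> {"api": "apply_moves", "payload": {
  "plan": [0,0,-0.04,0,0,0,-0.04,0,0,0,0,0]
}}

```text
time_s: 16.1
position: [0.5417, -0.0002, 0.2143]
tcp_rot: [[0.992, -0.127, 0.0], [-0.127, -0.992, 0.0], [0.0, -0.0, -1.0]]
force: [-4.0, -0.0, -1.6]
opening: 0.159
grasp_force: 29.9
```

>>> {"api": "apply_moves", "payload": {
  "plan": [0,0,-0.03,0,0,0,-0.03,0,0,0,0,0]
}}

```text
time_s: 16.48
position: [0.5417, -0.0002, 0.2114]
tcp_rot: [[0.992, -0.127, 0.0], [-0.127, -0.992, 0.0], [0.0, -0.0, -1.0]]
force: [-4.4, 0.5, -0.2]
opening: 0.162
grasp_force: 29.9
```

>>> {"api": "apply_moves", "payload": {
  "plan": [0,0,-0.02,0,0,0,0,0,0,0,0,0]
}}

```text
time_s: 16.85
position: [0.5418, -0.0002, 0.2113]
tcp_rot: [[0.992, -0.126, 0.001], [-0.126, -0.992, -0.0], [0.001, 0.0, -1.0]]
force: [-4.9, 1.3, 5.5]
opening: 0.159
grasp_force: 29.9
```

>>> {"api": "apply_moves", "payload": {
  "plan": [0,0,-0.02,0,0,0,0,0,0,0,0,0]
}}

```text
time_s: 17.23
position: [0.542, -0.0001, 0.2112]
tcp_rot: [[0.992, -0.126, 0.002], [-0.126, -0.992, -0.0], [0.002, 0.0, -1.0]]
force: [-7.0, 0.4, 10.1]
opening: 0.159
grasp_force: 30.0
```

>>> {"api": "apply_moves", "payload": {
  "plan": [0,0,0.03,0,0,0,0,0,0,0,0,0,0,0,0,0,0,0,0,0],
  "grip": -0.2
}}

```text
time_s: 17.85
position: [0.5418, -0.0002, 0.2109]
tcp_rot: [[0.992, -0.127, 0.0], [-0.127, -0.992, -0.0], [0.0, -0.0, -1.0]]
force: [-0.5, -0.2, -0.4]
opening: 0.578
grasp_force: 0.0
```

>>> {"api": "apply_moves", "payload": {
  "plan": [0,0,0.2,0,0,0,0.5,0,0,0,0.5,0,0,0,0.3,0,-0.6,0.08,0,0,-0.8,0.1,0,0,-0.8,0.1,0,0,-0.8,0.1,0,0,0,0,0,0]
}}

```text
time_s: 18.98
position: [0.3883, 0.0197, 0.2859]
tcp_rot: [[0.992, -0.126, -0.002], [-0.126, -0.992, 0.001], [-0.003, -0.0, -1.0]]
force: [-0.3, 0.1, 0.6]
opening: 0.6
grasp_force: 0.0
```

```bash
python3 f.py 6
```

```text
side pin_collar [(0.69, 324.67199999999997, 225.11999999999998), (0.61, 321.28, 226.32)]
side pin_tip [(0.7, 324.22400000000005, 244.51199999999997)]
side ring_bow [(0.75, 323.00800000000004, 226.79999999999998), (0.55, 345.472, 236.88)]
side pin_grip [(0.76, 325.824, 208.32)]
top pin_collar [(0.9, 321.024, 241.10399999999998)]
top pin_tip []
top ring_bow [(0.62, 313.984, 281.088)]
top pin_grip [(0.8, 320.384, 237.888)]
[0.39205386 0.01871533 0.28588734] [ 0.61045687 -0.22530195  0.16299931] 0.5999144673197405 0.0 19.475
tip expected side (np.float64(385.63847013111183), np.float64(258.42790223186165)) top (np.float64(306.6117841295627), np.float64(331.7393913977709))
collar expected side (np.float64(388.11293854197777), np.float64(239.57729761227878)) top (np.float64(306.40383893731246), np.float64(331.7522156401491))
```

View pics/z6.png

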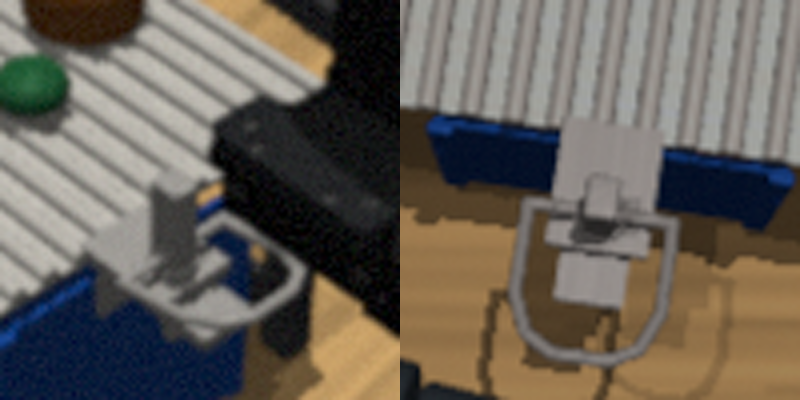

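The collar is flat on the lug and the ring is open towards the robot, with its bow at about (316,279) in the top view. I'll close the fingers, move over the bow and press.

>>> {"api": "apply_moves", "payload": {
  "plan": [0.5,-0.06,0,0,0.5,-0.06,0,0,0.5,-0.06,0,0,0.25,-0.04,0,0,0,0,-0.4,0,0,0,-0.4,0,0,0,-0.2,0,0,0,0,0],
  "grip": 1
}}

```text
time_s: 20.48
position: [0.4786, 0.0079, 0.2355]
tcp_rot: [[0.992, -0.127, -0.002], [-0.127, -0.992, 0.0], [-0.002, -0.0, -1.0]]
force: [-0.2, 0.1, 0.4]
opening: 0.004
grasp_force: 0.0
```

```bash
python3 -c "
from h import *
print(at_z('top',316.4,278.9,.2115), proj('top',[.479,.0077,.2115]), bot.read_state()['position'])"
```

```text
[0.47868376 0.00433456 0.2115    ] (np.float64(314.3736189366175), np.float64(278.67175599972165)) [0.47855195 0.00794266 0.2355276 ]
```

>>> {"api": "apply_moves", "payload": {
  "plan": [0,-0.04,-0.2,0,0,0,-0.2,0,0,0,-0.1,0,0,0,-0.08,0,0,0,-0.08,0,0,0,-0.08,0]
}}

```text
time_s: 21.22
position: [0.4793, 0.0058, 0.1989]
tcp_rot: [[0.992, -0.127, 0.0], [-0.127, -0.992, -0.0], [0.0, -0.0, -1.0]]
force: [-1.2, 0.3, 0.4]
opening: 0.006
grasp_force: 0.6
```

>>> {"api": "apply_moves", "payload": {
  "plan": [0,0,-0.08,0,0,0,-0.08,0,0,0,-0.08,0,0,0,-0.08,0]
}}

```text
time_s: 21.72
position: [0.4792, 0.0058, 0.1827]
tcp_rot: [[0.992, -0.127, -0.0], [-0.127, -0.992, -0.0], [-0.0, 0.0, -1.0]]
force: [-0.0, -0.0, -0.9]
opening: 0.003
grasp_force: 0.0
```

>>> {"api": "apply_moves", "payload": {
  "plan": [0,0,0,0,0,0,0.4,0,-0.3,0.03,0.8,0,-1,0.1,0.8,0,-0.6,0.1,0,0,0,0,0,0]
}}

```text
time_s: 22.48
position: [0.3834, 0.0178, 0.2824]
tcp_rot: [[0.992, -0.126, -0.0], [-0.126, -0.992, 0.0], [-0.0, -0.0, -1.0]]
force: [-0.3, -0.6, 0.1]
opening: 0.004
grasp_force: 0.0
```

```bash
python3 f.py 7 | tail -4
```

```text
top pin_grip [(0.88, 318.72, 239.28)]
[0.38582629 0.01708331 0.28166639] [-0.2579686  -1.12444259 -0.26771909] 0.003705388093636198 0.0 22.975
tip expected side (np.float64(389.1021173905554), np.float64(261.38267422127063)) top (np.float64(307.5582088568608), np.float64(335.65107855415977))
collar expected side (np.float64(391.70622168909927), np.float64(242.6679754579864)) top (np.float64(307.39841354348823), np.float64(335.8597551677625))
```

View pics/z7.png

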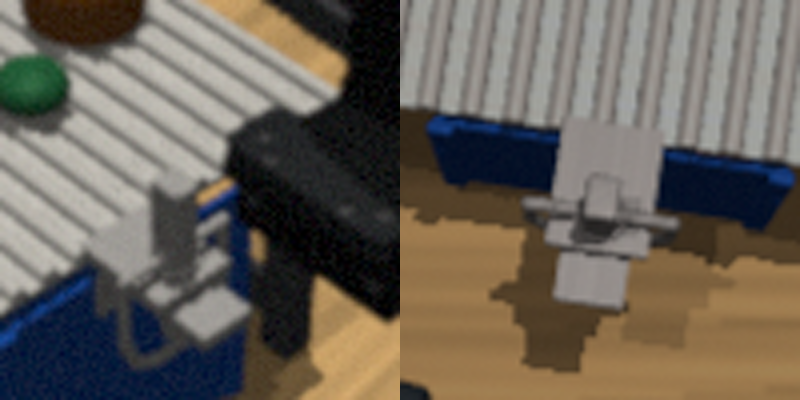

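The ring hangs straight down around the lug and tongue, with its bow at side crop (145,360) and nothing forward in the top view, so it is locked. The collar is flat and the robot is clear of everything.

```bash
python3 -c "
from rig import bot
print(bot.hand_in())"
```

```text
the job is handed in; nothing more can be done
None
```

The bin is shut, the linchpin is seated with its collar flat on the lug, its ring is snapped locked, and the job is handed in at about 23 s; I never touched the barrel, pebble, jar or sieve.

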